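# Set the engine controls for a cold start

## Robot

A 6-joint arm with a two-finger parallel gripper is mounted at the origin on a cart in front of the work surface, level with it; the furniture and walls round the work are solid. World frame = base frame: x ahead of the robot, y to its left, z up, the work surface at z = 0. Lengths are in mm, angles in rad, forces in N, time in s.
With the tool pointing down it reaches from about 375 to 825 mm from the base axis. Payload 5.5 kg.
Tool frame: the origin (TCP) lies midway between the tips of the shut fingers; the grasp point (between the pads) lies 19 mm behind it; z points along the fingers, y is the line along which they close (so a half turn about z gives the same grasp; the last joint's range is limited). The gripper opens to 85 mm and grips with 20 to 120 N. Pads are 22 mm wide; open, the fingers measure 114 mm over their backs; the gripper's body (76 mm by 85 mm) begins 54 mm behind the grasp point. The pads swing forward as they close: fully open they stand 13 mm farther back than shut.
Start: joints at [1.276, 0.314, -0.047, 1.21, 0, 1.571], TCP at [174.326, 574.113, 231.299] pointing down, gripper open.
Joint ranges: [-2.67, 2.67], [-0.69, 1.73], [-1.03, 1.25], [-2.08, 2.16], [-1.42, 1.45], [-3.14, 3.14]. Speed limits (rad/s): [2.39, 2.39, 3.01, 3.14, 3.14, 3.14].

## Interface

Orientations are given as a unit quaternion [x, y, z, w].
In Python, from plant import telemetry, imaging, workorder gives the robot as it stands.
- The arm moves only by the tool step_arm, never from a script. Its argument "commands" is a list of rows, each an object of numbers: "dx", "dy", "dz": the shift along the tool's x, y, z in units of 50 mm (1.0 is 50 mm); "roll": the turn about the tool's z in units of 6 degrees (1.0 is 6 degrees). In form: [{"dx": .., "dy": .., "dz": .., "roll": ..}, ...]. A call has 1 to 5 rows; each row shifts and turns the commanded pose from where the row before left it, along the tool's axes as they then stand; what a row does not reach is not made up. A row lasts 1/10 s, in which the tool goes at most 50 mm and 8.59 degrees, less where a joint would pass 70% of its speed; a pose out of reach is approached as far as the arm can. A call is refused whole if a number of a shift passes 1 or a number of a turn 1, either way. A call with a gripper value outside its range is refused whole. "hand" is the opening, from 0 (shut) to 1 (fully open), set as the call begins (left out, the last holds). The fingers move at their own pace and stop on an object; the grip force is fixed at half the most. Time passes only in rows, so rows that do not move let the fingers close. It gives the time, the measured TCP pose, the force, the opening and the grip force at its end, in the units of the state.
- telemetry.read_state(): the state, without advancing time (a new reading comes with each control period).
- imaging.camera(name): name is "scene" or "top" or "wrist"; returns the picture (420x560x3 uint8, red, green, blue); there is no depth.
- imaging.get_calibration(name): a dict with "fx", "fy", "cx", "cy" (pixels), "R" (3x3) and "t" (3): a world point X has camera coordinates R X + t. Camera axes: x right, y down, z forward; pixel columns grow to the right and rows downward; lengths in mm; the calibration is good to about 2 mm. The wrist camera is an equidistant fisheye: a pixel r from the principal point sees the ray r / f radians off the axis. A picture is of the moment at which its call begins: read the wrist's pose just before it. get_calibration takes no time and is no camera call; for the wrist camera it gives the pose at the moment of the call.
- workorder.job_done(): hands the job in; it is judged then, once.
The state is a dict: "time": time; "q": joint angles; "qd": joint speeds; "tau": joint torques, N m; "tcp_pos": TCP position; "tool_rot": TCP orientation; "force": force on the tool from outside, world axes, zero at the start; "ft_torque": the same for the moment, N m; "grip_width": finger opening in mm; "grasp_force": force on a finger pad.
Only numpy, scipy, OpenCV 4.12 (cv2) and the standard library are available. Lean on these libraries where they do the work, as an engineer would, in place of code of your own. Each camera call takes 0.05 s, during which the arm holds its last target. There are 200 camera calls.

## Task

Set the bench engine controls for a cold start: with the fingertips push the yellow choke lever along its slot, past the half-way click, right to the stop at the far end, and then press the red primer button all the way down and let it spring back. Leave the green throttle lever as it stands. The control boxes only stand loose on the work board: do not shift, tip or lift them, and leave the things around them alone.

Things in the scene. Friction and masses are not known exactly. Their poses are not given: they have to be found in the camera images.
- choke_box: grey control box of the choke, 130 x 64 x 50 mm (x, y, z), aluminium deck with one slot along its x axis; loose, 1.9 to 2.9 kg. Origin: centre of its underside. +x points to the far end of the slot (away from the robot, turned at most 0.42 rad either way), +z up. A boss with a brass pin stands out up to 13 mm from its +y side, a brass stub 10 mm from its +x end.
- choke_knob (a point): centre of the choke lever's yellow knob, 16 x 30 x 24 mm (x, y, z of its box, edges rounded), 85 mm above its box's underside: it reaches from 73 to 97 mm; below it a flat steel stem, 5 x 14 mm, goes down to the slot in the deck at 50 mm. Moves with the lever; its axes are choke_box's. At joint value 0 it lies 18.5 mm to the -x side of the box's centre.
- choke_lever (a joint): travel of the choke lever along choke_box's +x (m): 0 near end (start), about 0.0185 half-way detent (1 to 2 mm of play), 0.037 stop at the far end. A sprung pin holds it in each: about 8 N gets it out of the near end or the detent; let go at 0.023 to 0.027 it springs back towards half-way, beyond 0.031 it snaps on to the stop and stays. The box itself slides at 15 N or more.
- throttle_box: grey control box of the throttle, the same as choke_box but with a green knob; loose. Origin: centre of its underside, +x to the far end of its slot, +z up.
- throttle_knob (a point): centre of the throttle lever's green knob, 16 x 30 x 24 mm, 85 mm above its box's underside.
- throttle_lever (a joint): travel of the throttle lever in m, same kind as the choke lever; it stands in its half-way detent at about 0.0185 and must stay there (0.0125 to 0.0245).
- primer_box: grey box of the primer, 90 x 64 x 50 mm, with a red push button upright in the middle of its deck; loose, 1.4 to 2.2 kg. Origin: centre of its underside, +z up.
- primer_top (a point): centre of the top of the red primer button, 30 mm across, 73 mm above its box's underside when up; it stands 11 mm above its 46 mm wide black collar, is pressed straight down and moves with the button.
- primer (a joint): how far the primer button is pressed, in m: 0 up, 0.007 fully down (about 5 N; it springs back when let go).
- oil_can: yellow oil can with a red spout, 54 mm across, 151 mm high, standing loose: a bystander. Origin: centre of its underside.
- steel_block: small steel block, 34 x 46 x 34 mm, loose: a bystander. Origin: centre of its underside.
- tape_roll: roll of pale tape lying flat, 100 mm across, 25 mm high, loose: a bystander. Origin: centre of its underside.
- red_pliers: pliers with red handles lying flat, 52 x 168 x 11 mm, loose: a bystander. Origin: centre of its underside.
- bench_board: brown wooden work board, 300 x 450 mm (x, y), 30 mm thick, fixed flat on the bench; the three control boxes and some bystanders stand on it, so their undersides are 30 mm above the bench. Origin: centre of its underside.

How it is judged (in metres and radians):
On the way, in this order (a step that is already met when the one before it is completed fails the run):
1. the yellow choke lever is at the stop at the far end of its slot (value of joint choke_lever above 0.0355 m), for 0.2 s.
2. the red primer button is pressed all the way down (value of joint primer above 0.0055 m), for 0.1 s.
At the end, for the whole second after the job is handed in: The choke lever rests at its far stop (beyond 35.5 of 37 mm), the primer button is up again (within 1.5 mm), the throttle lever is still in its half-way detent (12.5 to 24.5 mm), and the three boxes stand still within 15 mm of where they stood (value of joint choke_lever above 0.0355 m and value of joint primer below 0.0015 m and value of joint throttle_lever between 0.0125 and 0.0245 m and distance of each of choke_box, throttle_box, primer_box from where it was at the start of the episode below 0.015 m and linear speed of each of choke_box, primer_box below 0.02 m/s); the robot touches nothing.
It fails at once if the primer button is pressed before the choke lever is at its far stop (value of joint primer above 0.0035 m and value of joint choke_lever below 0.0355 m).
It fails at once if the throttle lever is moved out of its half-way detent (value of joint throttle_lever below 0.0125 m or value of joint throttle_lever above 0.0245 m).
It fails at once if a control box is shifted or lifted by more than 15 mm, or tipped by more than 0.15 rad (distance of any of choke_box, throttle_box, primer_box from where it was at the start of the episode above 0.015 m or angle between any of choke_box, throttle_box, primer_box's own z axis and vertical above 0.15 rad).
It fails at once if a bystander is moved or lifted by more than 20 mm (distance of any of oil_can, steel_block, tape_roll, red_pliers from where it was at the start of the episode above 0.02 m).
It also fails if it takes over 38 s, if anything falls off the work surface, if the arm or the gripper's body presses on something with over 40 N, if the wrist force passes 120 N, or if a joint passes its speed limit or range.

## Working session

There is one attempt and no reset: what is moved stays moved. The work goes in short steps, Python scripts to look and compute and a tool call to move; the robot and the scene stay as the last step left them, time stands still between calls to the robot, and variables do not carry over. Pictures are saved under pics/ and viewed, at most 10 in all, crops included, and the job is handed in when it is done.

Besides the shell and the picture viewer there is one more tool, called after "Request:" by a JSON object that holds its "method" and its "body", one argument or row to a line. step_arm: Moves the arm, as the interface text tells. Its arguments: {"type":"object","properties":{"commands":{"type":"array"},"hand":{"type":"number"}},"required":["commands"]}

```bash
mkdir -p pics
python3 - <<'E'
from plant import telemetry, imaging
import cv2
for n in("scene","top"):
    im=imaging.camera(n); cv2.imwrite(f"pics/{n}0.png",im[:,:,::-1])
    c=imaging.get_calibration(n); print(n,c)
s=telemetry.read_state(); print(s['time'],s['tcp_pos'],s['tool_rot'],s['force'])
E
```

```text
scene {'fx': 461.584063898017, 'fy': 461.584063898017, 'cx': 276.9176222043473, 'cy': 204.0474548814861, 'R': array([[ 0.5088471 , -0.86085549,  0.00156616],
       [-0.4968585 , -0.29517514, -0.81609023],
       [ 0.70299805,  0.41448699, -0.57792238]]), 't': array([-500.7298147 ,  246.15912648,  910.16135673])}
top {'fx': 443.2113925617768, 'fy': 443.2113925617768, 'cx': 277.75808074246964, 'cy': 206.2838994658768, 'R': array([[ 0.00236193, -0.9997642 , -0.02158645],
       [-0.98692475,  0.00114848, -0.16117758],
       [ 0.16116437,  0.02168489, -0.98668932]]), 't': array([-276.75189417,  520.93592737,  996.91101439])}
0.1 [174.16169942 573.61891588 230.51096786] [ 1.46863312e-01  9.89156489e-01 -7.70979576e-04 -1.14260949e-04] [ 0.65291409  0.30575355 -0.01391297]
```

View pics/scene0.png

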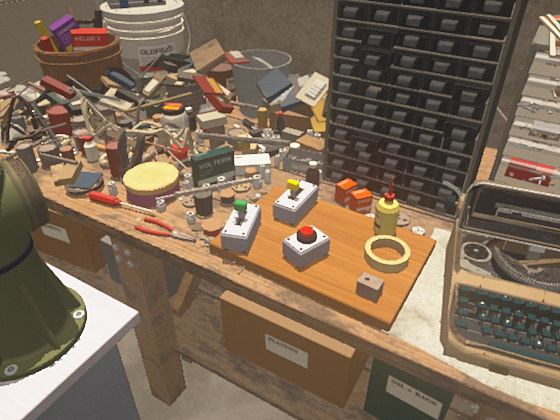

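View pics/top0.png

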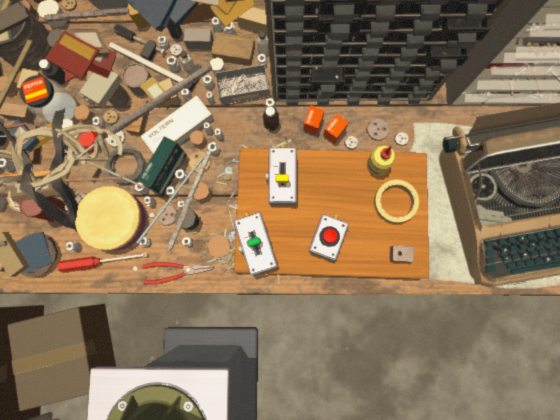

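The scene view shows the yellow knob near (293,185), green (240,206) and red (306,233). In the top view they are at (282,178), (254,242) and (330,236). I'll enlarge crops for accurate points.

Run:
```python
import cv2
a=cv2.imread("pics/scene0.png")[170:270,205:335]; b=cv2.imread("pics/top0.png")[140:280,230:360]
cv2.imwrite("pics/c1.png",cv2.resize(a,None,fx=6,fy=6,interpolation=cv2.INTER_CUBIC)[:600])
cv2.imwrite("pics/c2.png",cv2.resize(b,None,fx=4,fy=4,interpolation=cv2.INTER_CUBIC))
```

```text
(no output)
```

View pics/c1.png

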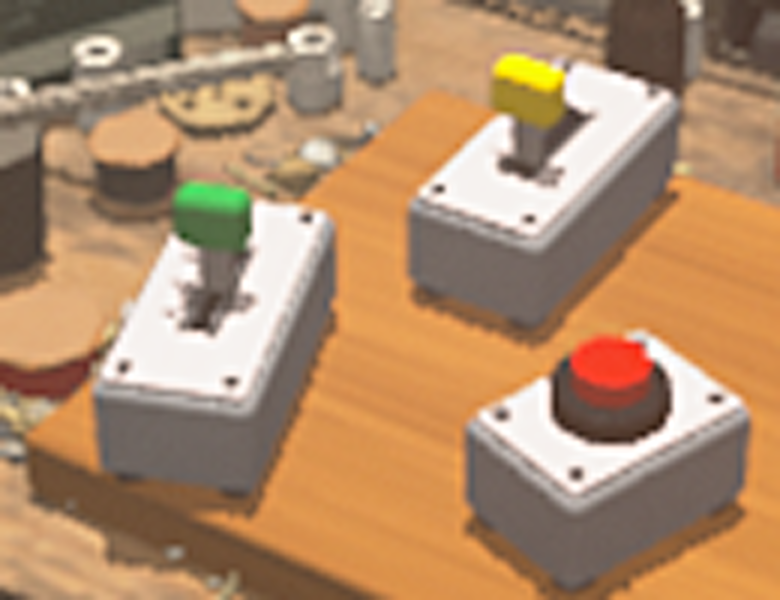

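View pics/c2.png

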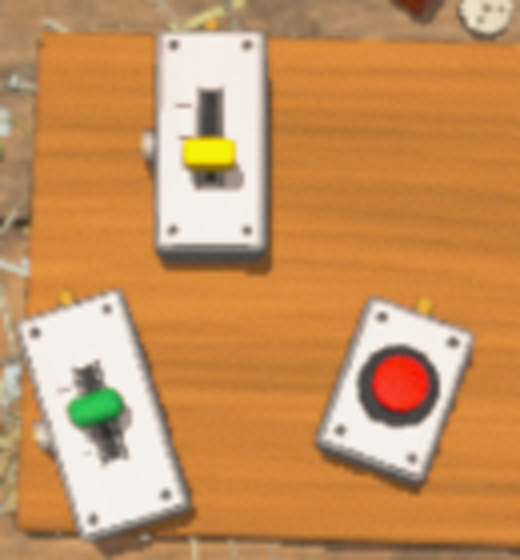

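```bash
cat > h.py <<'E'
import numpy as np, cv2
from plant import telemetry, imaging
def P(c): return np.diag([1,1,1.])@np.array([[c['fx'],0,c['cx']],[0,c['fy'],c['cy']],[0,0,1]])@np.c_[c['R'],c['t']]
S=imaging.get_calibration("scene");T=imaging.get_calibration("top")
def tri(s,t):
    X=cv2.triangulatePoints(P(S),P(T),np.array(s,float),np.array(t,float)).ravel();return X[:3]/X[3]
def plane(c,uv,z):
    C=-c['R'].T@c['t'];d=c['R'].T@np.array([(uv[0]-c['cx'])/c['fx'],(uv[1]-c['cy'])/c['fy'],1]);return C+d*(z-C[2])/d[2]
E
python3 - <<'E'
from h import *
s=lambda u,v:(u/6+205,v/6+170)
t=lambda u,v:(u/4+230,v/4+140)
np.set_printoptions(precision=1,suppress=True)
for n,a,b in [("choke NL screw",(438,190),(172,230)),("choke NR",(528,218),(247,230)),("choke FR",(652,92),(247,44)),("knob top",(530,72),(209,148)),
 ("thr NL",(123,368),(92,519)),("thr NR",(231,382),(166,495)),("thr FR",(306,217),(107,309)),("thr top",(213,193),(95,403)),
 ("pr N",(576,474),(412,459)),("pr L",(502,414),(340,430)),("pr R",(715,399),(452,342)),("pr top",(612,362),(402,383))]:
    X=tri(s(*a),t(*b)); print(n,X,"reproj",[ (lambda p:p[:2]/p[2])(P(c)@np.r_[X,1])-np.array(q) for c,q in((S,s(*a)),(T,t(*b)))])
    h=127 if "knob" in n or "thr top" in n else 103 if "pr top" in n else 80
    print("   plane",plane(T,t(*b),h), plane(S,s(*a),h))
print("FL",plane(T,t(174,44),80))
E
```

```text
choke NL screw [ 535.1 -267.3   79.6] reproj [array([-0.3,  0. ]), array([ 0.3, -0.2])]
   plane [ 534.5 -266.6   80. ] [ 535.1 -268.3   80. ]
choke NR [ 534.7 -309.5   81.2] reproj [array([-0.3,  0. ]), array([ 0.3, -0.2])]
   plane [ 534.4 -308.8   80. ] [ 536.7 -309.3   80. ]
choke FR [ 643.  -310.    81.1] reproj [array([-0.4,  0.1]), array([ 0.4, -0.3])]
   plane [ 642.7 -309.1   80. ] [ 645.3 -310.1   80. ]
knob top [ 572.2 -288.6  123.2] reproj [array([-0.3,  0. ]), array([ 0.3, -0.2])]
   plane [ 570.9 -287.9  127. ] [ 567.5 -292.   127. ]
thr NL [ 374.3 -224.7   80.1] reproj [array([-0.7,  0. ]), array([ 0.6, -0.5])]
   plane [ 373.3 -223.3   80. ] [ 375.2 -225.9   80. ]
thr NR [ 387.2 -265.    81.1] reproj [array([-0.5,  0. ]), array([ 0.5, -0.3])]
   plane [ 386.4 -263.9   80. ] [ 388.9 -265.2   80. ]
thr FR [ 490.4 -231.6   80.5] reproj [array([-0.5,  0. ]), array([ 0.5, -0.4])]
   plane [ 489.6 -230.4   80. ] [ 491.7 -232.3   80. ]
thr top [ 433.6 -228.3  125.4] reproj [array([-0.3,  0. ]), array([ 0.3, -0.2])]
   plane [ 433.  -227.8  127. ] [ 432.2 -230.2  127. ]
pr N [ 406.7 -399.8   81.1] reproj [array([-0.4,  0. ]), array([ 0.3, -0.2])]
   plane [ 406.3 -399.1   80. ] [ 408.4 -399.8   80. ]
pr L [ 422.7 -360.5   80.8] reproj [array([-0.4,  0. ]), array([ 0.4, -0.2])]
   plane [ 422.2 -359.8   80. ] [ 424.1 -360.8   80. ]
pr R [ 471.5 -423.2   79.6] reproj [array([-0.4,  0. ]), array([ 0.3, -0.2])]
   plane [ 471.  -422.4   80. ] [ 471.6 -424.    80. ]
pr top [ 446.4 -392.8  101.8] reproj [array([-0.3,  0. ]), array([ 0.3, -0.2])]
   plane [ 446.  -392.1  103. ] [ 445.6 -393.9  103. ]
FL [ 642.8 -267.3   80. ]
```

The yellow knob is measured at (571,-288.5), top at about z 125, and the box yaw is about 0. The screws put the box centre at (588.8,-288.5), so the knob should be at 570.3, which agrees. The red button top is at (446.2,-392.7,102). I'll shut the hand, turn the tool square to the box and rise.

Request:
{"method": "step_arm", "body": {
  "commands": [
    {"dz":-0.4,"roll":-0.94,"dx":-0.8},
    {"dz":-0.4,"roll":-0.94,"dx":-0.8},
    {"dz":-0.2,"roll":-0.94,"dx":-0.8},
    {"dx":-0.8,"dy":-0.6},
    {"dx":-0.8,"dy":-0.6}
  ],
  "hand": 0
}}

```text
schema error: expected keys dx, dy, dz, roll
```

Request:
{"method": "step_arm", "body": {
  "commands": [
    {"dx":-0.8,"dy":0,"dz":-0.4,"roll":-0.94},
    {"dx":-0.8,"dy":0,"dz":-0.4,"roll":-0.94},
    {"dx":-0.8,"dy":0,"dz":-0.2,"roll":-0.94},
    {"dx":-0.8,"dy":-0.6,"dz":0,"roll":0},
    {"dx":-0.8,"dy":-0.6,"dz":0,"roll":0}
  ],
  "hand": 0
}}

```text
time: 0.6
tcp_pos: [373.0, 490.2, 281.0]
tool_rot: [-0.001, 1.0, -0.0, -0.0]
force: [0.2, 0.3, -0.4]
grip_width: 12.0
grasp_force: 0.0
```

Request:
{"method": "step_arm", "body": {
  "commands": [
    {"dx":-0.5,"dy":-0.85,"dz":0,"roll":0},
    {"dx":-0.5,"dy":-0.85,"dz":0,"roll":0},
    {"dx":-0.5,"dy":-0.85,"dz":0,"roll":0},
    {"dx":-0.5,"dy":-0.85,"dz":0,"roll":0},
    {"dx":-0.5,"dy":-0.85,"dz":0,"roll":0}
  ]
}}

```text
time: 1.1
tcp_pos: [497.3, 276.4, 281.0]
tool_rot: [-0.0, 1.0, -0.0, -0.0]
force: [1.2, -0.5, 0.7]
grip_width: 0.1
grasp_force: 0.0
```

Request:
{"method": "step_arm", "body": {
  "commands": [
    {"dx":0,"dy":-0.9,"dz":0,"roll":0},
    {"dx":0,"dy":-0.9,"dz":0,"roll":0},
    {"dx":0,"dy":-0.9,"dz":0,"roll":0},
    {"dx":0,"dy":-0.9,"dz":0,"roll":0},
    {"dx":0,"dy":-0.9,"dz":0,"roll":0}
  ]
}}

```text
time: 1.6
tcp_pos: [496.3, 51.6, 281.0]
tool_rot: [-0.0, 1.0, -0.0, -0.0]
force: [1.8, -0.6, 0.1]
grip_width: -0.2
grasp_force: 0.0
```

```bash
python3 -c "
from plant import telemetry as t
s=t.read_state();print(s['time'],s['q'],s['tcp_pos'],s['tool_rot'],s['grip_width'])"
```

```text
1.6 [ 1.03612861e-01  1.06941241e-01 -1.91797875e-01  1.27247058e+00
 -2.93112899e-05  1.02952786e-01] [496.34528553  51.60283364 281.04986768] [-3.30040522e-04  9.99999924e-01 -3.58865055e-05 -2.04071464e-04] -0.16812295942695016
```

Request:
{"method": "step_arm", "body": {
  "commands": [
    {"dx":-0.1,"dy":-0.9,"dz":0,"roll":0},
    {"dx":-0.1,"dy":-0.9,"dz":0,"roll":0},
    {"dx":-0.1,"dy":-0.9,"dz":0,"roll":0},
    {"dx":-0.1,"dy":-0.9,"dz":0,"roll":0},
    {"dx":-0.1,"dy":-0.9,"dz":0,"roll":0}
  ]
}}

```text
time: 2.1
tcp_pos: [521.6, -173.4, 281.0]
tool_rot: [-0.0, 1.0, 0.0, -0.0]
force: [0.8, 0.6, 0.2]
grip_width: 0.3
grasp_force: 0.0
```

Request:
{"method": "step_arm", "body": {
  "commands": [
    {"dx":-0.1,"dy":-0.9,"dz":0,"roll":0},
    {"dx":0,"dy":-0.9,"dz":0,"roll":0},
    {"dx":0,"dy":-0.5,"dz":0,"roll":0},
    {"dx":0,"dy":0,"dz":0.8,"roll":0},
    {"dx":0,"dy":0,"dz":0.8,"roll":0}
  ]
}}

```text
time: 2.6
tcp_pos: [527.6, -288.3, 200.9]
tool_rot: [0.001, 1.0, -0.001, 0.001]
force: [-0.3, -0.4, -0.3]
grip_width: -0.1
grasp_force: 0.0
```

Request:
{"method": "step_arm", "body": {
  "commands": [
    {"dx":0,"dy":0,"dz":0.6,"roll":0},
    {"dx":0,"dy":0,"dz":0.6,"roll":0},
    {"dx":0,"dy":0,"dz":0.4,"roll":0},
    {"dx":0,"dy":0,"dz":0.2,"roll":0},
    {"dx":0,"dy":0,"dz":0,"roll":0}
  ]
}}

```text
time: 3.1
tcp_pos: [525.9, -286.0, 109.7]
tool_rot: [-0.0, 1.0, 0.001, -0.001]
force: [0.4, 0.8, 0.4]
grip_width: 0.2
grasp_force: 0.0
```

Run:
```python
from h import *
s=telemetry.read_state(); print(s['tcp_pos'],s['force'])
w=imaging.camera("wrist"); a=imaging.camera("scene")[150:270,200:340]
a=cv2.resize(a,(490,420),interpolation=cv2.INTER_CUBIC)
cv2.imwrite("pics/d1.png",cv2.resize(np.hstack([w,a])[:,:,::-1],(800,320)))
```

```text
[ 525.89631406 -286.00269734  109.70114629] [0.35247578 0.84429319 0.43005016]
```

View pics/d1.png

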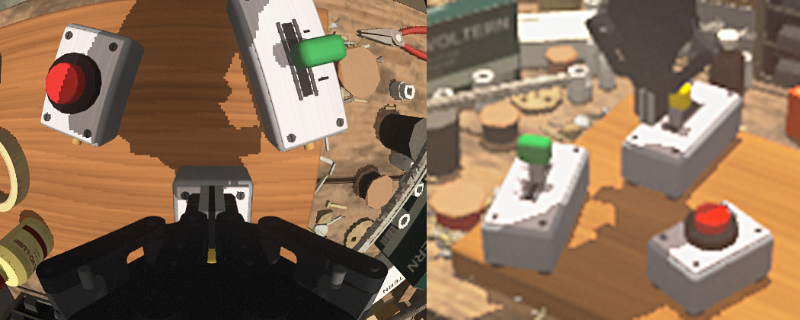

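The left (wrist) view shows the fingers on the robot side of the yellow knob, at (212,255). The scene crop has the knob at (680,95) beside the fingers, level with it and clear of the green one. I'll push now in small steps.

Request:
{"method": "step_arm", "body": {
  "commands": [
    {"dx":-0.2,"dy":-0.04,"dz":0,"roll":0},
    {"dx":-0.15,"dy":0,"dz":0,"roll":0},
    {"dx":-0.1,"dy":0,"dz":0,"roll":0},
    {"dx":-0.08,"dy":0,"dz":0,"roll":0},
    {"dx":0,"dy":0,"dz":0,"roll":0}
  ]
}}

```text
time: 3.7
tcp_pos: [553.2, -288.7, 111.3]
tool_rot: [-0.0, 1.0, -0.0, -0.001]
force: [-3.2, -0.8, 1.4]
grip_width: 0.1
grasp_force: 1.5
```

Request:
{"method": "step_arm", "body": {
  "commands": [
    {"dx":-0.08,"dy":0,"dz":0.02,"roll":0},
    {"dx":-0.08,"dy":0,"dz":0,"roll":0},
    {"dx":-0.08,"dy":0,"dz":0,"roll":0},
    {"dx":-0.08,"dy":0,"dz":0,"roll":0},
    {"dx":0,"dy":0,"dz":0,"roll":0}
  ]
}}

```text
time: 4.2
tcp_pos: [570.5, -288.5, 110.3]
tool_rot: [-0.0, 1.0, 0.0, 0.001]
force: [0.6, 0.2, -0.4]
grip_width: -0.2
grasp_force: 0.0
```

Request:
{"method": "step_arm", "body": {
  "commands": [
    {"dx":-0.08,"dy":0,"dz":0,"roll":0},
    {"dx":-0.08,"dy":0,"dz":0,"roll":0},
    {"dx":-0.08,"dy":0,"dz":0,"roll":0},
    {"dx":0,"dy":0,"dz":0,"roll":0}
  ]
}}

```text
time: 4.6
tcp_pos: [581.9, -288.6, 110.2]
tool_rot: [-0.0, 1.0, -0.0, 0.0]
force: [-0.9, -0.7, 0.4]
grip_width: 0.3
grasp_force: 0.2
```

Request:
{"method": "step_arm", "body": {
  "commands": [
    {"dx":-0.06,"dy":0,"dz":0,"roll":0},
    {"dx":-0.04,"dy":0,"dz":0,"roll":0},
    {"dx":0,"dy":0,"dz":0,"roll":0}
  ]
}}

```text
time: 4.9
tcp_pos: [587.3, -288.6, 110.4]
tool_rot: [-0.0, 1.0, -0.0, 0.0]
force: [-0.3, -0.6, -0.1]
grip_width: -0.1
grasp_force: 0.0
```

Run:
```python
from h import *
s=telemetry.read_state(); print(s['tcp_pos'],s['force'])
a=imaging.camera("scene")[150:270,200:340]
cv2.imwrite("pics/e1.png",cv2.resize(a,(700,600),interpolation=cv2.INTER_CUBIC)[:,:,::-1])
```

```text
[ 587.27084944 -288.55499637  110.38968312] [-0.32163105 -0.58092371 -0.11888795]
```

View pics/e1.png

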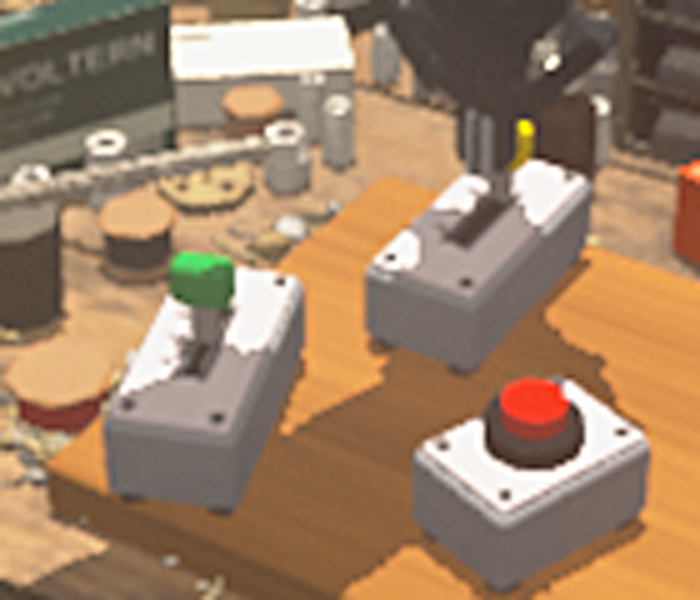

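The yellow knob at (524,145) is a little ahead of the fingers at (490,150), so it has snapped on. I'll nudge forward to confirm it is on the stop.

Request:
{"method": "step_arm", "body": {
  "commands": [
    {"dx":-0.03,"dy":0,"dz":0,"roll":0},
    {"dx":-0.03,"dy":0,"dz":0,"roll":0},
    {"dx":0,"dy":0,"dz":0,"roll":0}
  ]
}}

```text
time: 5.25
tcp_pos: [589.8, -288.6, 110.3]
tool_rot: [-0.0, 1.0, -0.0, 0.0]
force: [-0.6, 0.1, -0.8]
grip_width: -0.5
grasp_force: 0.0
```

Request:
{"method": "step_arm", "body": {
  "commands": [
    {"dx":-0.02,"dy":0,"dz":0,"roll":0},
    {"dx":0,"dy":0,"dz":0,"roll":0}
  ]
}}

```text
time: 5.45
tcp_pos: [590.2, -288.6, 110.3]
tool_rot: [-0.0, 1.0, -0.0, -0.0]
force: [-0.8, -0.7, 0.7]
grip_width: 0.0
grasp_force: 0.9
```

Request:
{"method": "step_arm", "body": {
  "commands": [
    {"dx":0.3,"dy":0,"dz":0,"roll":0},
    {"dx":0.3,"dy":0,"dz":0,"roll":0},
    {"dx":0,"dy":0,"dz":-0.7,"roll":0},
    {"dx":0.5,"dy":0,"dz":-0.7,"roll":0},
    {"dx":0.8,"dy":0,"dz":0,"roll":0}
  ]
}}

```text
time: 5.95
tcp_pos: [499.4, -290.4, 185.2]
tool_rot: [-0.001, 1.0, -0.002, 0.004]
force: [0.5, -0.9, 0.2]
grip_width: 0.2
grasp_force: 0.0
```

Request:
{"method": "step_arm", "body": {
  "commands": [
    {"dx":0.6,"dy":-0.7,"dz":0,"roll":0},
    {"dx":0.3,"dy":-0.7,"dz":0,"roll":0},
    {"dx":0,"dy":-0.7,"dz":0,"roll":0},
    {"dx":0,"dy":0,"dz":0,"roll":0}
  ]
}}

```text
time: 6.35
tcp_pos: [450.3, -397.6, 180.6]
tool_rot: [0.002, 1.0, -0.001, 0.001]
force: [0.5, 0.5, 0.1]
grip_width: -0.1
grasp_force: 0.0
```

Run:
```python
from h import *
s=telemetry.read_state(); print(s['time'],s['tcp_pos'],s['force'])
a=imaging.camera("scene")[150:250,230:340]; b=imaging.camera("top")[140:280,230:360]
a=cv2.resize(a,(396,360),interpolation=cv2.INTER_CUBIC);b=cv2.resize(b,(390,420),interpolation=cv2.INTER_CUBIC)
a=cv2.copyMakeBorder(a,0,60,0,0,cv2.BORDER_CONSTANT)
cv2.imwrite("pics/f1.png",np.hstack([a,b])[:,:,::-1])
```

```text
6.35 [ 450.25550532 -397.61314113  180.62947401] [0.46510366 0.49835792 0.11188924]
```

View pics/f1.png

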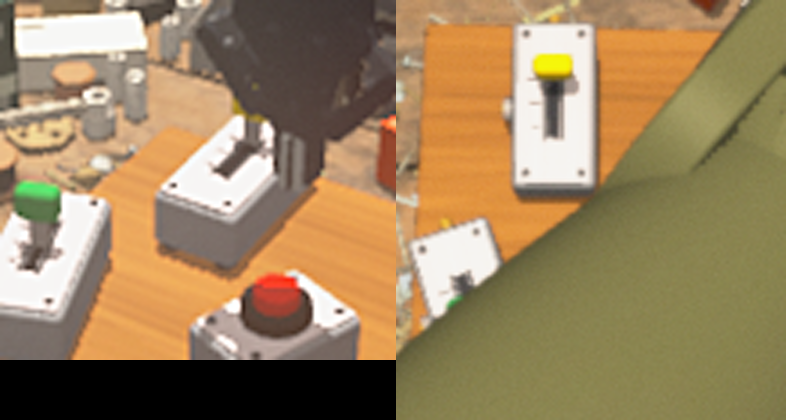

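The knob is at (553,66) in the top crop, at the far end of its slot, and the box screws haven't moved. I'll check the travel numerically by comparing the yellow mask before and after.

Run:
```python
from h import *
def c(im):
    h=cv2.cvtColor(im,cv2.COLOR_BGR2HSV)[140:200,265:302]
    m=((h[...,0]>25)&(h[...,0]<33)&(h[...,1]>180)&(h[...,2]>200)).astype(float)  # bright top face
    M=cv2.moments(m,True); ys=np.where(m.any(1))[0]; return (M['m10']/M['m00']+265,M['m01']/M['m00']+140),M['m00'],ys.min()+140,ys.max()+140
a=c(cv2.imread("pics/top0.png"));b=c(imaging.camera("top")[:,:,::-1].copy())
print(a,b,plane(T,a[0],127),plane(T,b[0],127)); s=telemetry.read_state();print(s['tcp_pos'])
```

```text
((281.84722222222223, 177.44444444444446), 72.0, np.int64(175), np.int64(180)) ((281.9154929577465, 160.64788732394365), 71.0, np.int64(158), np.int64(163)) [ 569.87359468 -287.04653271  127.        ] [ 607.25856085 -287.16219966  127.        ]
[ 450.51735057 -393.22244684  180.07436664]
```

The travel measures 37.4 mm, so the choke is at its stop. Next is the primer.

Request:
{"method": "step_arm", "body": {
  "commands": [
    {"dx":0.08,"dy":0,"dz":0.5,"roll":0},
    {"dx":0,"dy":0,"dz":0.5,"roll":0},
    {"dx":0,"dy":0,"dz":0.3,"roll":0},
    {"dx":0,"dy":0,"dz":0.1,"roll":0},
    {"dx":0,"dy":0,"dz":0,"roll":0}
  ]
}}

```text
time: 7.0
tcp_pos: [446.6, -392.3, 109.8]
tool_rot: [-0.001, 1.0, 0.001, -0.001]
force: [0.4, 0.1, 0.7]
grip_width: -0.2
grasp_force: 0.0
```

Request:
{"method": "step_arm", "body": {
  "commands": [
    {"dx":0,"dy":0,"dz":0.1,"roll":0},
    {"dx":0,"dy":0,"dz":0.06,"roll":0},
    {"dx":0,"dy":0,"dz":0.06,"roll":0},
    {"dx":0,"dy":0,"dz":0.04,"roll":0},
    {"dx":0,"dy":0,"dz":0,"roll":0}
  ]
}}

```text
time: 7.5
tcp_pos: [447.3, -393.9, 97.8]
tool_rot: [-0.0, 1.0, -0.0, 0.001]
force: [2.1, -0.0, 4.0]
grip_width: -0.2
grasp_force: 2.0
```

Request:
{"method": "step_arm", "body": {
  "commands": [
    {"dx":0,"dy":0,"dz":0.04,"roll":0},
    {"dx":0,"dy":0,"dz":0.02,"roll":0},
    {"dx":0,"dy":0,"dz":0,"roll":0}
  ]
}}

```text
time: 7.8
tcp_pos: [447.3, -394.0, 95.9]
tool_rot: [-0.0, 1.0, -0.0, 0.001]
force: [-0.3, 2.9, 13.3]
grip_width: -0.4
grasp_force: 6.3
```

13 N with no further travel means it is bottomed. I'll hold briefly, then withdraw.

Request:
{"method": "step_arm", "body": {
  "commands": [
    {"dx":0,"dy":0,"dz":0,"roll":0},
    {"dx":0,"dy":0,"dz":0,"roll":0},
    {"dx":0,"dy":0,"dz":-0.3,"roll":0},
    {"dx":0,"dy":0,"dz":-0.8,"roll":0},
    {"dx":0,"dy":0,"dz":-0.8,"roll":0}
  ]
}}

```text
time: 8.3
tcp_pos: [445.2, -392.9, 188.9]
tool_rot: [-0.0, 1.0, 0.001, -0.002]
force: [0.7, -0.4, 0.4]
grip_width: -0.2
grasp_force: 0.0
```

Request:
{"method": "step_arm", "body": {
  "commands": [
    {"dx":0,"dy":0,"dz":-0.4,"roll":0},
    {"dx":0,"dy":0,"dz":0,"roll":0},
    {"dx":0,"dy":0,"dz":0,"roll":0}
  ]
}}

```text
time: 8.6
tcp_pos: [446.3, -393.7, 208.9]
tool_rot: [-0.0, 1.0, -0.0, -0.0]
force: [-0.3, 0.4, -0.5]
grip_width: -0.2
grasp_force: 0.0
```

Run:
```python
from h import *
s=telemetry.read_state(); print(s['time'],s['tcp_pos'],s['force'])
a=imaging.camera("scene")[170:270,205:335]
cv2.imwrite("pics/g1.png",cv2.resize(a,None,fx=6,fy=6,interpolation=cv2.INTER_CUBIC)[:,:,::-1])
```

```text
8.6 [ 446.2837366  -393.72260213  208.88524735] [-0.26008582  0.43373775 -0.53515059]
```

View pics/g1.png

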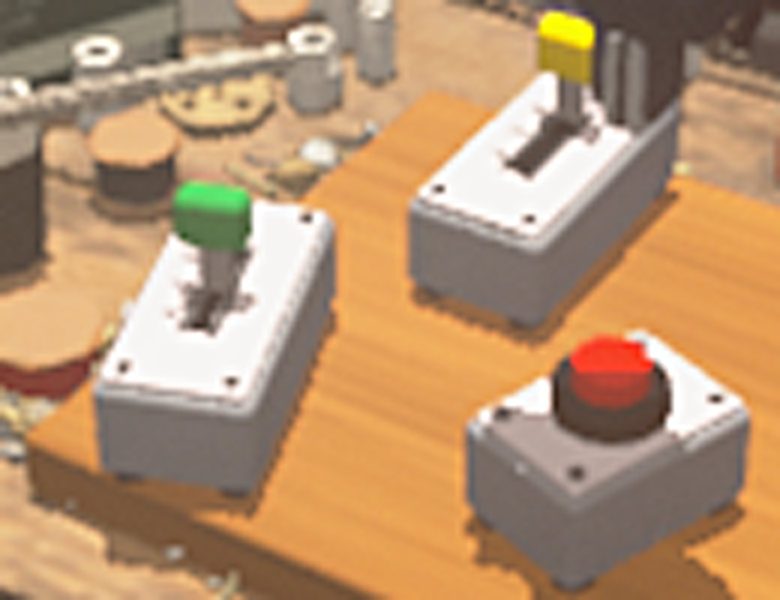

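The yellow knob is at the far end (566,45). The red button is up again at (612,362), the same as before. The green knob at (212,215) and the boxes haven't moved. Handing in.

```bash
python3 -c "
from plant import workorder
print(workorder.job_done())"
```

```text
the job is handed in; nothing more can be done
None
```

The job is handed in, with no verdict returned: the choke lever measured at its far stop (37.4 mm of travel), the primer button was pressed to its end (13 N) and sprang back, and the throttle lever and the boxes look unmoved in the last picture.

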